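Bring the red-capped spice jar round to the front of the carousel

ROBOT

A 6-joint arm with a two-finger parallel gripper is mounted at the origin on a cart in front of the work surface, level with it; the furniture and walls round the work are solid. World frame = base frame: x ahead of the robot, y to its left, z up, the work surface at z = 0. Lengths are in m, angles in rad, forces in N, time in s.
With the tool pointing down it reaches from about 0.35 to 0.975 m from the base axis. Payload 4.9 kg.
Tool frame: the origin (TCP) lies at the very end of the fingers, on their centre line; the grasp point (between the pads) lies 19 mm behind it; x points along the fingers, y is the direction in which the jaws open and shut, and the axes are right-handed (so a half turn about x gives the same grasp; the last joint's range is limited). The gripper opens to 85 mm and grips with 20 to 120 N. Pads are 22 mm wide; open, the fingers measure 114 mm over their backs; the gripper's body (76 mm by 85 mm) begins 54 mm behind the grasp point. The pads swing forward as they close: fully open they stand 13 mm farther back than shut.
Start: joints at [1.151, 0.053, 1.613, -0, 1.476, -0.119], TCP at [0.185, 0.597, 0.231] pointing down, gripper open.
Joint ranges: [-3.01, 3.01], [-1.01, 2.22], [0.06, 2.58], [-1.02, 4.17], [0.09, 2.62], [-3.14, 3.14]. Speed limits (rad/s): [2.57, 2.57, 3.14, 3.14, 3.14, 3.14].

INTERFACE

Orientations are given as a rotation vector (axis times angle).
In Python, from station import ctrl, get_image, calibration, finish_job, search_frame, cut_out, mark_of gives the robot as it stands. The module is installed in compiled form; this text tells all that it offers.
- The arm moves only by the tool arm_command, never from a script. Its argument "plan" is a list that holds one entry, the list of rows, each a list of 7 numbers: the shift along the tool's x, y, z in m, then the turn, a rotation vector about the tool's x, y, z in degrees, then the finger opening in m, from 0 to 0.0854. A call has 1 to 20 rows; each row shifts and turns the pose as measured when the row begins, along the tool's axes as they then stand; what a row does not reach is not made up. A row lasts 1/12 s, in which the tool goes at most 41.7 mm and 7.16 degrees, less where a joint would pass 70% of its speed; a pose out of reach is approached as far as the arm can. A call with a gripper value outside its range is refused whole. The fingers move at their own pace and stop on an object; "squeeze" is the grip in N (left out, the last holds). Time passes only in rows, so rows that do not move let the fingers close. It gives the time, the measured TCP pose, the force and the opening at its end, in the units of the state.
- ctrl.get_obs(): the state, without advancing time (a new reading comes with each control period).
- get_image(name): name is "scene" or "top"; returns the picture (420x560x3 uint8, red, green, blue); there is no depth.
- calibration(name): a dict with "fx", "fy", "cx", "cy" (pixels), "cam_to_world" (4x4, takes a point from camera to world coordinates). Camera axes: x right, y down, z forward; pixel columns grow to the right and rows downward; lengths in m; the calibration is good to about 2 mm. A picture is of the moment at which its call begins. calibration takes no time and is no camera call.
- finish_job(): hands the job in, once; it reports no verdict.
Trained networks look in the newest picture that a camera, given by its name, has taken for a name from the list of things; names that differ only in an ending like _2 or _b are one class to them, and where a whole thing is asked for, a point or a joint stands for the part that bears it (a point fixed in the world has none). Each returns a list of dicts, best first, with "conf" (0 to 1); they miss things now and then, are a little off and sometimes report something else, mostly with a low value. They report only what shows in the picture. A call takes as long as a camera call.
- search_frame(camera, thing): "at" ([x, y, z] in m, in the coordinates of the camera as it stood for that picture, good to about 4 mm: the middle of the surface that is visible of it).
- cut_out(camera, thing): "mask" (420x560 bool, what is visible of it).
- mark_of(camera, thing): "at" ([x, y, z] in m, in the coordinates of the camera as it stood for that picture, good to about 4 mm: a listed point, or the origin of a listed thing).
The state is a dict: "t": time; "q": joint angles; "dq": joint speeds; "effort": joint torques, N m; "tool_pos": TCP position; "tool_rot": TCP orientation; "contact_force": force on the tool from outside, world axes, zero at the start; "wrist_torque": the same for the moment, N m; "opening": finger opening in m.
Only numpy, scipy, OpenCV 4.12 (cv2) and the standard library are available. Lean on these libraries where they do the work, as an engineer would, in place of code of your own. Each camera call takes 0.05 s, during which the arm holds its last target. There are 200 camera calls.

TASK

Turn the spice carousel by gently pushing one or more of the black tabs on its rim with your fingertips, until the red-capped jar on it stands at the front, in line with the yellow pointer on the foot, and leave it at rest there. Do not pinch the tabs, do not touch or lift any of the jars, shakers and mills on the carousel, and leave the lemon, the garlic and the tomato beside it as they lie.

Things in the scene. Friction and masses are not known exactly. Their poses are not given: they have to be found in the camera images.
- foot: Fixed dark steel foot of the carousel: a disc 200 mm across, 14 mm high, under the turning plate, with a flat tongue 44 mm wide, 8 mm high, reaching along the foot's -x to 227 mm from the centre. Origin: on the carousel's vertical axis at table height; z up. The tongue shows the front; it may be turned up to 20 degrees from facing the robot.
- pointer (a point): The yellow dot (26 mm) on the tongue of the foot, 205 mm from the axis along the foot's -x, 8 mm above the table. The pointer line runs from it to the axis. The front place is on that line, 65 mm from the axis.
- turntable: Turning plate of light wood, 252 mm across, top 30 mm above the table. Turns either way about the vertical axis through its origin (at table height, above the foot's). Friction about 0.15 N m (1 N at a tab); it stays where left. Push at about 0.1 m/s: a fast shove makes it run on. Five steel cups (inner radius 33, walls 12 mm high), centres 65 mm from the axis, at 0, 72, 144, 216, 288 degrees from its x axis.
- tab (a point): One of five alike black push tabs on the plate's rim, half way between cups, at 36 (this one), 108, 180, 252, 324 degrees counter-clockwise from the plate's x axis. Each is an upright radial fin 10 mm thick, 119 to 171 mm from the axis, 20 to 72 mm above the table. This point: 157 mm from the axis, 46 mm up, in the fin's middle; a fingertip can be lowered beside a fin here and push it round.
- spice_red: The jar to bring to the front: spice jar with brown contents, pale label and red cap, 54 mm across, 125 mm high, standing loose in one of the cups (its top 155 mm above the table); it is at first 20 to 190 degrees away from the front. Origin: centre of its underside; z up along the jar.
- spice_cinnamon: Spice jar with black cap, 61 mm across, 122 mm high, loose in a cup. Origin: centre of its underside; z up.
- shaker_black: Dark shaker with tin lid, 49 mm across, 110 mm high, loose in a cup. Origin: centre of its underside; z up.
- mill_1: Small clear shaker with grey top and white contents, 44 mm across, 90 mm high, loose in a cup. Origin: centre of its underside; z up.
- mill_2: Small clear shaker with grey top and grey contents, 44 mm across, 90 mm high, loose in a cup. Origin: centre of its underside; z up.
- lemon_1: Yellow lemon, 71 x 53 x 51 mm, loose on the table at the left or right of the carousel, at least 200 mm from its axis. Origin: centre of its underside.
- garlic_1: Garlic bulb, 56 mm across and high, loose on the table at the left or right of the carousel, at least 200 mm from its axis. Origin: centre of its underside.
- tomato_1: Red tomato, 65 mm across, 66 mm high, loose on the table at the left or right of the carousel, at least 200 mm from its axis. Origin: centre of its underside.

How it is judged:
At the end, for the whole second after the job is handed in: The red-capped jar stands in front, its centre within 14 mm to either side of the pointer line; the plate is at rest (under 0.05 rad/s); all five jars, shakers and mills stand upright in their cups on the plate (y of spice_red in the frame of foot between -0.014 and 0.014 m and x of spice_red in the frame of foot below -0.04 m and angular speed of turntable below 0.05 rad/s and angle between each of spice_red, spice_cinnamon, shaker_black, mill_1, mill_2's own z axis and vertical below 0.15 rad and height (world z) of each of spice_red, spice_cinnamon, shaker_black, mill_1, mill_2 below 0.036 m and horizontal distance between each of spice_red, spice_cinnamon, shaker_black, mill_1, mill_2 and turntable below 0.085 m); the robot touches nothing.
It fails at once if the robot touches a jar, shaker or mill on the carousel (over 0.5 N) (contact force between any of spice_red, spice_cinnamon, shaker_black, mill_1, mill_2 and the fingers above 0.5 N or contact force between any of spice_red, spice_cinnamon, shaker_black, mill_1, mill_2 and the arm above 0.5 N).
It fails at once if a jar, shaker or mill is lifted (10 mm) or tipped (0.35 rad) (height (world z) of any of spice_red, spice_cinnamon, shaker_black, mill_1, mill_2 above 0.04 m or angle between any of spice_red, spice_cinnamon, shaker_black, mill_1, mill_2's own z axis and vertical above 0.35 rad).
It fails at once if the carousel is flung round (over 3 rad/s) (angular speed of turntable above 3 rad/s).
It fails at once if a tab is pinched or shoved hard (over 35 N) (contact force between turntable and the fingers above 35 N).
It fails at once if the lemon, garlic or tomato is moved more than 20 mm (distance of any of lemon_1, garlic_1, tomato_1 from where it was at the start of the episode above 0.02 m).
It also fails if it takes over 58 s, if anything falls off the work surface, if the arm or the gripper's body presses on something with over 40 N, if the wrist force passes 120 N, or if a joint passes its speed limit or range.

## Working session

There is one attempt and no reset: what is moved stays moved. The work goes in short steps, Python scripts to look and compute and a tool call to move; the robot and the scene stay as the last step left them, time stands still between calls to the robot, and variables do not carry over. Pictures are saved under pics/ and viewed, about 8 in all and at most 12, crops included, and the job is handed in when it is done.

Besides the shell and the picture viewer there is one more tool, called after "Request:" as name([rows], argument=value, ...), one row to a line, values as JSON. arm_command: Moves the arm, as the interface text tells. Its arguments: {"type":"object","properties":{"plan":{"type":"array","items":{"type":"array","items":{"type":"array","items":{"type":"number"}}}},"squeeze":{"type":"number"}},"required":["plan"]}

```bash
mkdir -p pics
cat > h.py <<'E'
import numpy as np, cv2
from station import *
from scipy.spatial.transform import Rotation as R
def w(cam,p):
    T=np.array(calibration(cam)["cam_to_world"]); return T[:3,:3]@np.array(p)+T[:3,3]
def marks(cam,n,k=1,f=mark_of):
    return [(np.round(w(cam,d["at"]),3).tolist(),round(d["conf"],2)) for d in f(cam,n)[:k]]
E
python3 - <<'E'
from h import *
ims=[]
for c in ["scene","top"]:
    im=get_image(c); cv2.imwrite(f"pics/{c}0.png",im[:,:,::-1])
    for n,k in [("foot",1),("pointer",1),("turntable",1),("tab",6),("spice_red",1),("spice_cinnamon",1),("shaker_black",1),("mill_1",3),("lemon_1",1),("garlic_1",1),("tomato_1",1)]:
        print(c,n,marks(c,n,k))
s=ctrl.get_obs(); print(s["t"],s["tool_pos"],R.from_rotvec(s["tool_rot"]).as_matrix().round(3))
E
```

```text
scene foot []
scene pointer [([0.39, 0.093, 0.008], 0.78)]
scene turntable [([0.599, 0.078, 0.002], 0.55)]
scene tab [([0.548, -0.066, 0.048], 0.86), ([0.542, 0.118, 0.027], 0.38)]
scene spice_red [([0.543, 0.046, 0.027], 0.61)]
scene spice_cinnamon [([0.616, 0.142, 0.028], 0.84)]
scene shaker_black [([0.659, 0.081, 0.027], 0.77)]
scene mill_1 [([0.615, 0.02, 0.032], 0.95), ([0.545, 0.119, 0.028], 0.52)]
scene lemon_1 [([0.608, 0.334, -0.003], 0.73)]
scene garlic_1 [([0.495, -0.157, 0.001], 0.84)]
scene tomato_1 [([0.626, -0.181, -0.005], 0.98)]
top foot []
top pointer [([0.391, 0.088, 0.01], 0.55)]
top turntable [([0.6, 0.08, -0.001], 0.77)]
top tab [([0.548, -0.074, 0.046], 0.58)]
top spice_red [([0.544, 0.036, 0.032], 0.85)]
top spice_cinnamon [([0.62, 0.142, 0.031], 0.61)]
top shaker_black [([0.663, 0.076, 0.03], 0.76)]
top mill_1 [([0.619, 0.016, 0.026], 0.66), ([0.542, 0.116, 0.027], 0.66), ([0.498, -0.159, -0.001], 0.21)]
top lemon_1 [([0.602, 0.332, 0.001], 0.76)]
top garlic_1 [([0.544, 0.035, 0.032], 0.7)]
top tomato_1 [([0.629, -0.188, -0.001], 0.56)]
1.2 [0.18517008 0.5969212  0.23130361] [[-0.     0.296  0.955]
 [-0.     0.955 -0.296]
 [-1.    -0.     0.   ]]
```

View pics/top0.png

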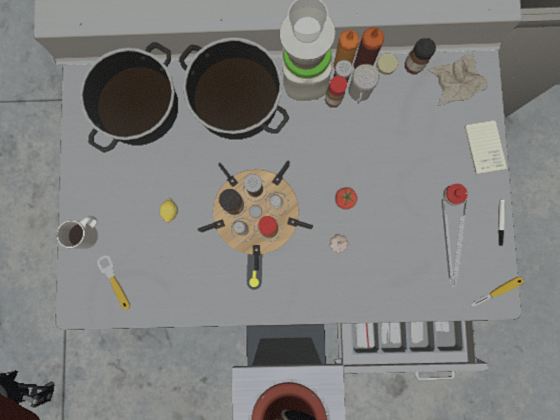

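View pics/scene0.png

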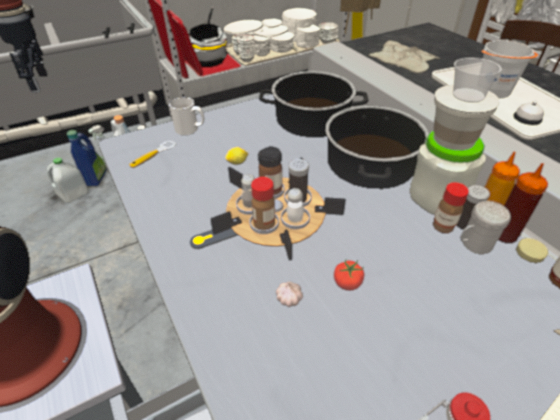

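Both pictures show the carousel centre at about (0.600, 0.079), top pixel (256,211). The pointer is at top pixel (254,282), about 177°. The red jar is at (267,226), about 215°, so the plate must turn about 38.5° clockwise. The front tab, at about 180°, can be pushed towards +y.

I'll go above its right side with the fingers closed.

Request:
arm_command([
  [[0,-0.029,0.0255,0,0,0,0],[0,-0.029,0.0255,0,0,0,0],[0,-0.029,0.0255,0,0,0,0],[0,-0.029,0.0255,0,0,0,0],[0,-0.029,0.0255,0,0,0,0],[0,-0.029,0.0255,0,0,0,0],[0,-0.029,0.0255,0,0,0,0],[0,-0.029,0.0255,0,0,0,0],[0,-0.029,0.0255,0,0,0,0],[0,-0.029,0.0255,0,0,0,0],[0,-0.029,0.0255,0,0,0,0],[0,-0.029,0.0255,0,0,0,0],[0,-0.029,0.0255,0,0,0,0],[0,-0.029,0.0255,0,0,0,0],[0,-0.029,0.0255,0,0,0,0],[0,-0.029,0.0255,0,0,0,0],[0,0,0,0,0,0,0],[0,0,0,0,0,0,0]],
], squeeze=20)

```text
t: 2.7
tool_pos: [0.4484, 0.0081, 0.2328]
tool_rot: [0.234, 1.546, -0.23]
contact_force: [0.2, 0.7, -0.2]
opening: 0.0001
```

Request:
arm_command([
  [[0,0.0105,-0.0085,0,0,0,0],[0,0.0105,-0.0085,0,0,0,0],[0.025,0,0,0,0,0,0],[0.03,0,0,0,0,0,0],[0.02,0,0,0,0,0,0],[0,0,0,0,0,0,0],[0,0,0,0,0,0,0]],
])

```text
t: 3.28
tool_pos: [0.4392, 0.0381, 0.1585]
tool_rot: [0.232, 1.54, -0.225]
contact_force: [-0.1, 0.2, 0.4]
opening: 0.0001
```

Run:
```python
from h import *
im=get_image("top"); sc=get_image("scene")
a=cv2.resize(im[150:310,180:380],(800,640))[:400*1]
cv2.imwrite("pics/b.png",np.hstack([cv2.resize(im[155:305,190:340],(400,400)),cv2.resize(sc[130:280,180:330],(400,400))])[:,:,::-1])
s=ctrl.get_obs(); print(s["t"],s["tool_pos"],R.from_rotvec(s["tool_rot"]).as_matrix().round(3))
```

```text
3.3833 [0.43973433 0.03777632 0.15929403] [[ 0.02   0.288  0.957]
 [ 0.001  0.958 -0.288]
 [-1.     0.007  0.019]]
```

View pics/b.png

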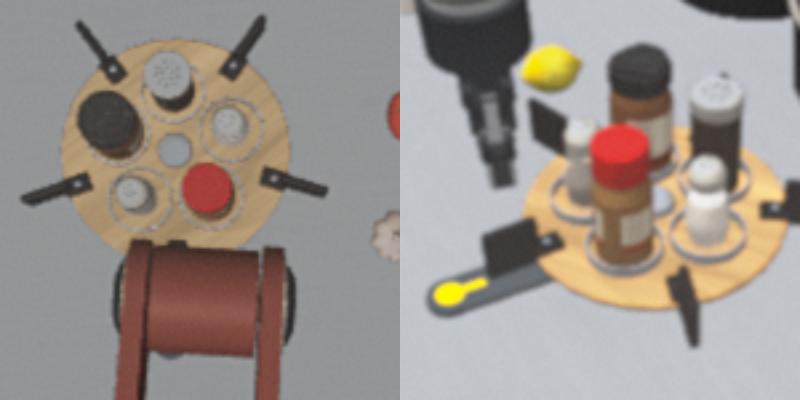

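The fingers are just right of the front tab and clear of the red jar (left crop pixel 207,190). I'll lower them beside the tab.

Request:
arm_command([
  [[0.028,0,-0.002,0,0,0,0],[0.028,0,-0.002,0,0,0,0],[0.028,0,0,0,0,0,0],[0.02,0,0,0,0,0,0],[0.005,0,0,0,0,0,0],[0,0,0,0,0,0,0],[0,0,0,0,0,0,0]],
])

```text
t: 3.97
tool_pos: [0.4497, 0.0393, 0.0618]
tool_rot: [0.231, 1.513, -0.222]
contact_force: [-0.4, 0.2, 0.7]
opening: -0.0002
```

Request:
arm_command([
  [[0.008,-0.001,-0.005,0,1.5,0,0],[0.007,-0.001,-0.005,0,1.2,0,0],[0,0,0,0,0,0,0],[0,0,0,0,0,0,0]],
])

```text
t: 4.3
tool_pos: [0.4438, 0.0401, 0.0512]
tool_rot: [0.238, 1.554, -0.216]
contact_force: [-0.5, 0.9, 1.1]
opening: 0.0
```

Run:
```python
from h import *
s=ctrl.get_obs(); print(s["t"],s["tool_pos"],R.from_rotvec(s["tool_rot"]).as_matrix().round(3))
```

```text
4.3 [0.44377499 0.04006267 0.05123784] [[ 0.007  0.286  0.958]
 [ 0.013  0.958 -0.286]
 [-1.     0.015  0.003]]
```

Request:
arm_command([
  [[0,0.0063,-0.0031,0,0,0,0],[0,0.0063,-0.0031,0,0,0,0],[0,0.0063,-0.0031,0,0,0,0],[0,0.0063,-0.0031,0,0,0,0],[0,0.0067,-0.002,0,0,0,0],[0,0.0067,-0.002,0,0,0,0],[0,0.0067,-0.002,0,0,0,0]],
])

```text
t: 4.88
tool_pos: [0.44, 0.0924, 0.0536]
tool_rot: [0.238, 1.549, -0.218]
contact_force: [0.9, -1.5, -0.3]
opening: -0.0001
```

```bash
cat > look.py <<'E'
from h import *
c=np.array([.6,.079])
s=ctrl.get_obs(); p=s["tool_pos"]; d=p[:2]-c
print(s["t"],p,"ang",np.degrees(np.arctan2(d[1],d[0]))%360,"r",np.hypot(*d),s["contact_force"]);print(R.from_rotvec(s["tool_rot"]).as_matrix().round(3))
base=dict(spice_red=216,spice_cinnamon=72,shaker_black=0)
for cam in ["scene","top"]:
    get_image(cam)
    for n in base:
        for m,k in marks(cam,n):
            e=np.array(m[:2])-c; print(cam,n,m,k,"rot",round((np.degrees(np.arctan2(e[1],e[0]))-base[n]+180)%360-180,1))
E
python3 look.py
```

```text
4.8833 [0.44001291 0.09235861 0.05359311] ang 175.22698443140587 r 0.16054383448661347 [ 0.87167312 -1.54163985 -0.32553812]
[[ 0.011  0.287  0.958]
 [ 0.011  0.958 -0.287]
 [-1.     0.014  0.008]]
scene spice_red [0.551, 0.123, 0.027] 0.33 rot -77.9
scene spice_cinnamon [0.627, 0.138, 0.029] 0.9 rot -6.6
scene shaker_black [0.656, 0.067, 0.027] 0.58 rot -12.1
top spice_red [0.54, 0.05, 0.03] 0.68 rot -10.2
top spice_cinnamon [0.632, 0.136, 0.03] 0.61 rot -11.3
top shaker_black [0.66, 0.059, 0.031] 0.66 rot -18.4
```

Request:
arm_command([
  [[0.001,0.007,-0.0012,0,0,0,0],[0.001,0.007,-0.0008,0,0,0,0],[0.001,0.007,-0.0005,0,0,0,0],[0.001,0.007,0,0,0,0,0],[0.001,0.007,0.0004,0,0,0,0],[0,0.006,0.0008,0,0,0,0],[0,0.004,0.0008,0,0,0,0],[0,0,0,0,0,0,0]],
])

```text
t: 5.95
tool_pos: [0.4542, 0.1384, 0.0486]
tool_rot: [0.239, 1.549, -0.22]
contact_force: [-0.3, 0.5, 0.2]
opening: 0.0002
```

```bash
python3 look.py
```

```text
5.95 [0.45420003 0.13839896 0.04858989] ang 157.8339983447054 r 0.15743527834966153 [-0.28324636  0.53009615  0.22470007]
[[ 0.011  0.289  0.957]
 [ 0.011  0.957 -0.289]
 [-1.     0.013  0.007]]
scene spice_red [0.528, 0.079, 0.026] 0.68 rot -36.0
scene spice_cinnamon [0.645, 0.125, 0.026] 0.96 rot -26.4
scene shaker_black [0.651, 0.051, 0.027] 0.94 rot -28.8
top spice_red [0.534, 0.068, 0.03] 0.57 rot -26.5
top spice_cinnamon [0.648, 0.12, 0.03] 0.88 rot -31.5
top shaker_black [0.652, 0.043, 0.032] 0.9 rot -34.7
```

Request:
arm_command([
  [[0,0.005,0.0007,0,0,0,0],[0,0.005,0.0009,0,0,0,0],[0,0.005,0.001,0,0,0,0],[0,0.0035,0.0007,0,0,0,0],[0,0,0,0,0,0,0],[0,0,0,0,0,0,0]],
])

```text
t: 6.85
tool_pos: [0.4631, 0.1547, 0.0487]
tool_rot: [0.239, 1.549, -0.223]
contact_force: [0.2, -1.7, -0.7]
opening: -0.0002
```

```bash
python3 look.py
```

```text
6.85 [0.4631378  0.15474957 0.04874536] ang 151.03664535780288 r 0.15642653143663643 [ 0.17297285 -1.66180619 -0.67641272]
[[ 0.011  0.291  0.957]
 [ 0.008  0.957 -0.291]
 [-1.     0.011  0.008]]
scene spice_red [0.531, 0.086, 0.025] 0.72 rot -41.8
scene spice_cinnamon [0.65, 0.12, 0.029] 0.92 rot -32.6
scene shaker_black [0.645, 0.041, 0.026] 0.59 rot -40.2
top spice_red [0.533, 0.075, 0.029] 0.84 rot -32.6
top spice_cinnamon [0.653, 0.116, 0.03] 0.7 rot -37.1
top shaker_black [0.65, 0.035, 0.032] 0.65 rot -41.3
```

The red jar is within a few mm of the line. I'll back off the tab slightly, outward, then rise and go clear.

Request:
arm_command([
  [[0,-0.005,-0.006,0,0,0,0],[0,-0.004,-0.008,0,0,0,0],[0,0,0,0,0,0,0],[-0.02,0,-0.004,0,0,0,0],[-0.03,0,-0.002,0,0,0,0],[-0.035,0,0,0,0,0,0],[-0.035,0,0,0,0,0,0],[-0.035,0,0,0,0,0,0],[0,0.035,-0.01,0,0,0,0],[0,0.035,-0.01,0,0,0,0],[0,0.035,-0.01,0,0,0,0],[0,0.035,-0.01,0,0,0,0],[0,0.035,-0.01,0,0,0,0],[0,0.035,-0.01,0,0,0,0],[0,0.035,-0.01,0,0,0,0],[0,0,0,0,0,0,0],[0,0,0,0,0,0,0]],
])

```text
t: 8.67
tool_pos: [0.4382, 0.4137, 0.2139]
tool_rot: [0.25, 1.546, -0.226]
contact_force: [-0.5, -0.7, 0.3]
opening: -0.0001
```

```bash
python3 look.py
python3 - <<'E'
from h import *
im=get_image("top"); sc=get_image("scene")
for c in ["top","scene"]:
    for n in ["pointer","tab","turntable","mill_1","lemon_1","garlic_1","tomato_1"]: print(c,n,marks(c,n,5))
cv2.imwrite("pics/c.png",np.hstack([cv2.resize(im[155:305,190:340],(400,400)),cv2.resize(sc[130:280,180:330],(400,400))])[:,:,::-1])
E
```

```text
8.6667 [0.43818523 0.41365693 0.21388204] ang 115.8048964079315 r 0.3717247406950409 [-0.49130026 -0.73373809  0.25659223]
[[ 0.014  0.299  0.954]
 [ 0.013  0.954 -0.299]
 [-1.     0.016  0.009]]
scene spice_red [0.529, 0.086, 0.027] 0.85 rot -41.6
scene spice_cinnamon [0.648, 0.118, 0.025] 0.58 rot -32.9
scene shaker_black [0.643, 0.046, 0.026] 0.91 rot -37.5
top spice_red [0.532, 0.074, 0.034] 0.94 rot -31.8
top spice_cinnamon [0.654, 0.116, 0.031] 0.83 rot -37.6
top shaker_black [0.649, 0.035, 0.03] 0.74 rot -41.9
top pointer [([0.392, 0.088, 0.009], 0.8)]
top tab [([0.467, -0.016, 0.044], 0.58)]
top turntable [([0.598, 0.077, -0.003], 0.96)]
top mill_1 [([0.579, 0.141, 0.03], 0.56), ([0.578, 0.018, 0.027], 0.51)]
top lemon_1 [([0.606, 0.335, -0.002], 0.83)]
top garlic_1 [([0.495, -0.159, -0.004], 0.67)]
top tomato_1 [([0.632, -0.187, -0.001], 0.6)]
scene pointer [([0.392, 0.091, 0.006], 0.61)]
scene tab [([0.468, -0.008, 0.047], 0.82)]
scene turntable [([0.597, 0.08, 0.002], 0.95)]
scene mill_1 [([0.646, 0.118, 0.028], 0.73), ([0.577, 0.02, 0.03], 0.7), ([0.574, 0.14, 0.027], 0.43)]
scene lemon_1 [([0.611, 0.338, -0.004], 0.8)]
scene garlic_1 []
scene tomato_1 [([0.626, -0.181, -0.004], 0.56)]
```

View pics/c.png

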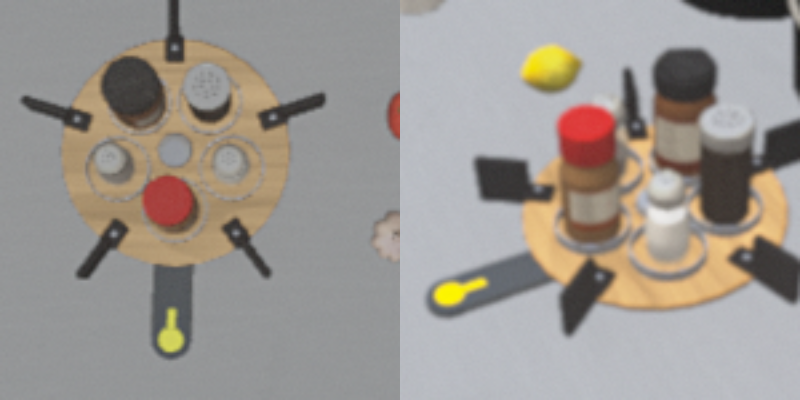

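The crop shows the red cap (left 168,202) and its cup (175,212) on the line from the pointer (171,338) to the axis (175,150). All the jars are upright and the arm is clear.

```bash
python3 -c "
from station import *
print(finish_job())"
```

```text
the job is handed in; nothing more can be done
None
```

The red-capped jar now stands at the front, in line with the yellow pointer. I handed the job in at about 9 s of the 58 s allowed. `finish_job` gives no verdict, so this rests on my own last checks.

With the fingers closed, I pushed the front tab about 38° clockwise in three slow pushes. I then backed off, lifted clear and moved the arm away to the left.

**Red jar:** averaging the two cameras puts it at (0.531, 0.080), about 3 mm off the pointer line, against the 14 mm allowed. The cameras disagree with each other: from the top camera it is about 9 mm to one side, from the scene camera about 3 mm to the other. Both are within the limit, and the picture shows its cup on the line.

**Plate:** it looked the same before and after I let go of the tab, within measuring error, so I take it to be at rest.

**Other things:** all five jars, shakers and mills look upright in their cups. The lemon and tomato are where they were, within measuring error. The last scene picture missed the garlic, but the top camera found it within about 4 mm of the scene camera's first reading. The top camera's own first reading for it was false, as it had landed on the red jar.

**Force:** the readings I took at the end of each move never went above about 2 N.

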